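# Swing out the folding hook and hang up the orange caddy

### The job

The hook on the little green desk screen is folded flat: swing it fully out, so that it stands square to the screen, then hang the orange lens-cleaning caddy on it by its loop handle. Keep the caddy upright all the way, let go of it, and leave the blue caddy standing where it is.

Things in the scene. Friction and masses are not known exactly. Their poses are not given: they have to be found in the camera images.
- orange_caddy_mid (a point): Orange caddy, loose, 0.22 kg; this point: its centre, 74.5 mm up; z up. 76 wide (x), 56 deep (y), 149 mm tall: a 45 mm high tray with small bottles fixed in it and, in the plane y = 0, an upright loop handle 8 mm thick: open loop 56 wide, 70 high (45 to 115 mm up), above it a 34 mm high solid grip plate (115 to 149 mm up), to be pinched across its thickness (y). Same after half a turn.
- blue_caddy_mid (a point): Blue caddy of the same shape and size as the orange one, standing on the desk; to be left alone. The point is its centre, 74.5 mm above its underside.
- hook (a joint): Angle of the folding hook about its upright hinge on the screen (rad): 0 folded flat along the screen, 1.571 (the stop) square out from it. It opens clockwise seen from above. Stiff hinge (1 to 2 N at the tip), stays where it is left.
- hook_seat (a point): Middle of the top face of the hook's level steel arm, where the caddy is to hang, 150 mm above the desk; moves with the hook. x points along the arm from hinge to tip, z up. Arm 12 mm wide, 12 mm thick. The hinge axis is 55 mm back (-x), the tip post 55 mm ahead (+x). Open, the arm points straight away from the screen.
- hook_post (a point): Centre of the yellow round post standing up from the tip of the hook's arm: 14 mm diameter, 28 mm high (150 to 178 mm above the desk), 110 mm from the hinge axis. It can be pinched from above and led round. Axes as hook_seat.
- screen: Low desk screen, a fixed upright panel, green above and white below, dark frame: 340 mm long (x), 22 mm thick (y), 180 mm high. Origin: middle of its underside; z up. The hook is on its -y face: upright hinge axis at x = -60, y = -39 mm (28 mm off the face); folded, the arm points to +x; open, to -y.
Not all that is in view belongs to the job. Of the things that look like the part that bears orange_caddy_mid, the middle-sized one is meant.

How it is judged:
On the way, in this order (a step that is already met when the one before it is completed fails the run):
1. the hook is swung out, while the orange caddy still stands on the desk (value of joint hook above 1.35 rad and height (world z) of orange_caddy_mid below 0.085 m), for 0.2 s.
2. the orange caddy hangs with its loop over the arm of the hook (x of orange_caddy_mid in the frame of hook_seat between -0.05 and 0.05 m and y of orange_caddy_mid in the frame of hook_seat between -0.03 and 0.03 m and z of orange_caddy_mid in the frame of hook_seat between -0.055 and -0.028 m), for 0.2 s.
At the end, for the whole second after the job is handed in: The hook is out (over 1.35 rad of 1.571) and the orange caddy hangs on its arm by the loop, between hinge and post: its centre within 50 mm of the seat along the arm, 30 mm across it and 28 to 55 mm below the arm's top; upright within 20 degrees; the blue caddy within 30 mm of its start (all of step 2 and value of joint hook above 1.35 rad and angle between orange_caddy_mid's own z axis and vertical below 0.35 rad and distance of blue_caddy_mid from where it was at the start of the episode below 0.03 m); the robot touches nothing.
It fails at once if the blue caddy is shifted by more than 30 mm (distance of blue_caddy_mid from where it was at the start of the episode above 0.03 m).
It fails at once if the orange caddy is tipped by more than 40 degrees (angle between orange_caddy_mid's own z axis and vertical above 0.7 rad).
It also fails if it takes over 59 s, if anything falls off the work surface, if the arm or the gripper's body presses on something with over 40 N, if the wrist force passes 120 N, or if a joint passes its speed limit or range.

### The arm

A 7-joint arm with a two-finger parallel gripper is mounted at the origin on the work surface. World frame = base frame: x ahead of the robot, y to its left, z up, the work surface at z = 0. Lengths are in m, angles in rad, forces in N, time in s.
With the tool pointing down it reaches from about 0.35 to 0.9 m from the base axis. Payload 7.2 kg.
Tool frame: the origin (TCP) lies at the centre of the arm's flange, where the gripper is bolted on; the fingertips stand 182 mm ahead of it and the grasp point (between the pads) lies 163 mm ahead of it; x points along the fingers, y is the direction in which the jaws open and shut, and the axes are right-handed (so a half turn about x gives the same grasp; the last joint's range is limited). The gripper opens to 88 mm and grips with 3 to 60 N. Pads are 20 mm wide; open, the fingers measure 115 mm over their backs; the gripper's body (75 mm by 178 mm) begins 61 mm behind the grasp point.
Start: joints at [-1.404, 0.411, -0.013, 1.596, 0.006, 1.134, -0.082], TCP at [0.145, 0.608, 0.405] pointing down, gripper open.
Joint ranges: [-2.95, 2.95], [-0.29, 1.99], [-1.47, 1.44], [0.14, 2.54], [-1.03, 4.17], [0.13, 1.85], [-2.86, 2.86]. Speed limits (rad/s): [2.39, 2.39, 3.01, 3.01, 3.14, 3.14, 3.14].

### API

Orientations are given as a unit quaternion [w, x, y, z].
In Python, from station import status, imaging, bot gives the robot as it stands.
- The arm moves only by the tool jog_arm, never from a script. Its argument "increments" is a list that holds one entry, the list of rows, each a list of 5 numbers: the shift along the tool's x, y, z in cm, then the turn about the tool's x in degrees, then the opening, from 0 (shut) to 1 (fully open). A call has 1 to 10 rows; each row shifts and turns the commanded pose from where the row before left it, along the tool's axes as they then stand; what a row does not reach is not made up. A row lasts 1/10 s, in which the tool goes at most 50 mm and 8.59 degrees, less where a joint would pass 70% of its speed; a pose out of reach is approached as far as the arm can. A call with a gripper value outside its range is refused whole. The fingers move at their own pace and stop on an object; "newtons" is the grip in N (left out, the last holds). Time passes only in rows, so rows that do not move let the fingers close. It gives the time, the measured TCP pose, the force and the opening at its end, in the units of the state.
- status.get_state(): the state, without advancing time (a new reading comes with each control period).
- imaging.snapshot(name): name is "side" or "top" or "wrist"; returns the picture (480x640x3 uint8, blue, green, red); there is no depth.
- imaging.calibration(name): a dict with "fx", "fy", "cx", "cy" (pixels), "extrinsics" (4x4, takes a point from camera to world coordinates); the wrist camera has in their place "T_tool_cam" (4x4, takes a point from camera to tool coordinates, whose origin is the TCP and whose axes are the tool frame's). Camera axes: x right, y down, z forward; pixel columns grow to the right and rows downward; lengths in m; the calibration is good to about 2 mm. The wrist camera is an equidistant fisheye: a pixel r from the principal point sees the ray r / f radians off the axis. A picture is of the moment at which its call begins: read the wrist's pose just before it. calibration takes no time and is no camera call.
- bot.job_done(): hands the job in, once; it reports no verdict.
The state is a dict: "clock": time; "qpos": joint angles; "joint_velocities": joint speeds; "tau": joint torques, N m; "tcp_pos": TCP position; "tcp_rot": TCP orientation; "ft_force": force on the tool from outside, world axes, zero at the start; "wrist_torque": the same for the moment, N m; "gripper_width": opening from 0.0 (shut) to 1.0 (fully open).
Only numpy, scipy, OpenCV 4.12 (cv2) and the standard library are available. Lean on these libraries where they do the work, as an engineer would, in place of code of your own. Each camera call takes 0.05 s, during which the arm holds its last target.

## Working session

There is one attempt and no reset: what is moved stays moved. The work goes in short steps, Python scripts to look and compute and a tool call to move; the robot and the scene stay as the last step left them, time stands still between calls to the robot, and variables do not carry over. Pictures are saved under pics/ and viewed, and the job is handed in when it is done.

Besides the shell and the picture viewer there is one more tool, called after "Emit:" in YAML: its name, and indented under it one key for each argument. jog_arm: Moves the arm, as the interface text tells. Its arguments: {"type":"object","properties":{"increments":{"type":"array"},"newtons":{"type":"number"}},"required":["increments"]}

```bash
mkdir -p pics; python3 - <<'E'
from station import status, imaging, bot
import cv2,numpy as np
s=status.get_state(); print(s)
for n in ["side","top","wrist"]:
    im=imaging.snapshot(n); cv2.imwrite(f"pics/{n}0.png",im)
    c=imaging.calibration(n); print(n,{k:np.round(np.array(v),4).tolist() for k,v in c.items() if not isinstance(v,str)})
E
```

```text
{'clock': 0.0, 'qpos': array([-1.4041912 ,  0.41189231, -0.0127253 ,  1.59704284,  0.00556776,
        1.13430536, -0.08219292]), 'joint_velocities': array([ 2.37929624e-04,  4.77611120e-04,  3.83114796e-05, -2.79428266e-04,
        3.11697741e-04, -9.91096234e-04, -4.80266019e-04]), 'tau': array([ 7.38834315e-04, -5.87954021e+01,  6.42385427e-01, -2.91068852e+01,
       -5.36537636e-02,  1.83619175e-02,  1.47164542e-04]), 'tcp_pos': array([0.14536709, 0.60763473, 0.40381399]), 'tcp_rot': array([ 0.70220165,  0.08224598,  0.70227884, -0.08338388]), 'ft_force': array([ 0.57215771,  0.66737845, -0.01284711]), 'wrist_torque': array([ 0.01546345, -0.02093492, -0.0327428 ]), 'gripper_width': 1.0011479280791584}
side {'fx': 490.8455, 'fy': 490.8455, 'cx': 326.2455, 'cy': 239.2869, 'extrinsics': [[-0.9814, -0.1234, 0.1468, 0.3748], [-0.1907, 0.5456, -0.8161, 0.7649], [0.0207, -0.8289, -0.559, 0.6595], [0.0, 0.0, 0.0, 1.0]]}
top {'fx': 458.4601, 'fy': 458.4601, 'cx': 322.9455, 'cy': 247.2656, 'extrinsics': [[0.0692, -0.9774, 0.1997, 0.3051], [-0.9976, -0.0687, 0.0097, -0.0062], [0.0043, -0.1999, -0.9798, 1.12], [0.0, 0.0, 0.0, 1.0]]}
wrist {'fx': 371.6483, 'fy': 371.6483, 'cx': 326.716, 'cy': 237.894, 'T_tool_cam': [[-0.0001, -0.2909, 0.9567, 0.0212], [1.0, -0.0007, -0.0001, -0.0004], [0.0007, 0.9567, 0.2909, -0.0794], [0.0, 0.0, 0.0, 1.0]]}
```

View pics/side0.png

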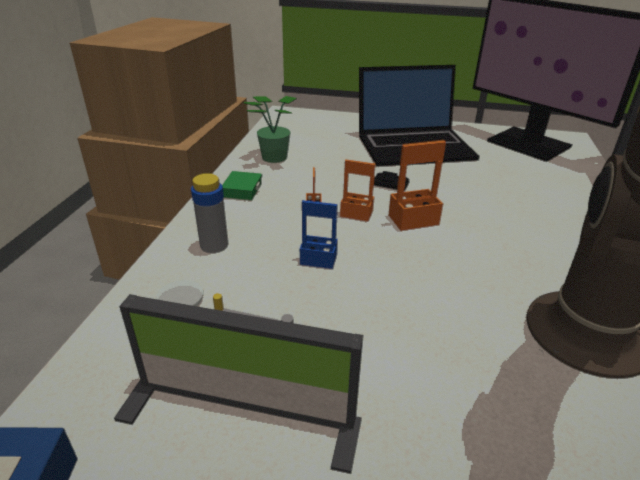

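View pics/top0.png

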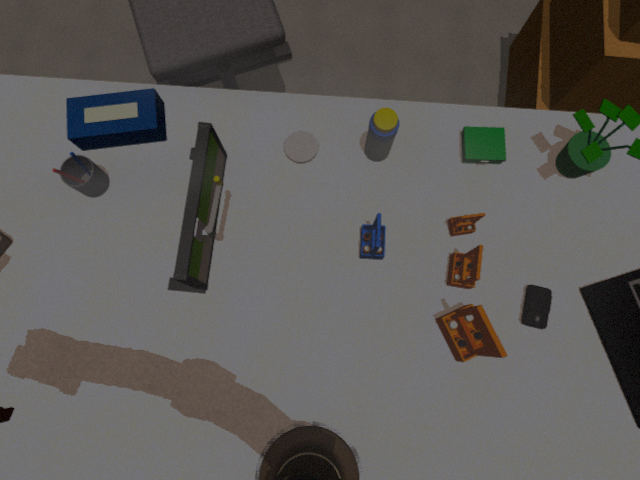

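View pics/wrist0.png

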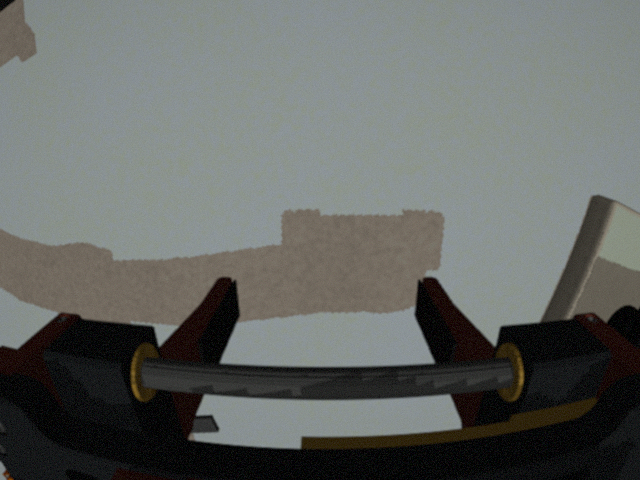

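```bash
python3 - <<'E'
import cv2,numpy as np
t=cv2.imread("pics/top0.png"); s=cv2.imread("pics/side0.png")
a=cv2.resize(t[190:370,350:520],None,fx=3.3,fy=3.3,interpolation=cv2.INTER_CUBIC)
a=cv2.convertScaleAbs(a,alpha=1.6)
cv2.imwrite("pics/c1.png",a[:600,:800])
b=cv2.resize(t[110:300,160:320],None,fx=3.1,fy=3.1,interpolation=cv2.INTER_CUBIC)
cv2.imwrite("pics/c2.png",cv2.convertScaleAbs(b,alpha=2))
c=cv2.resize(s[130:280,290:460],None,fx=4,fy=4,interpolation=cv2.INTER_CUBIC)
cv2.imwrite("pics/c3.png",c)
c=cv2.resize(s[280:480,110:370],None,fx=3,fy=3,interpolation=cv2.INTER_CUBIC)
cv2.imwrite("pics/c4.png",c)
E
```

```text
(no output)
```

View pics/c1.png

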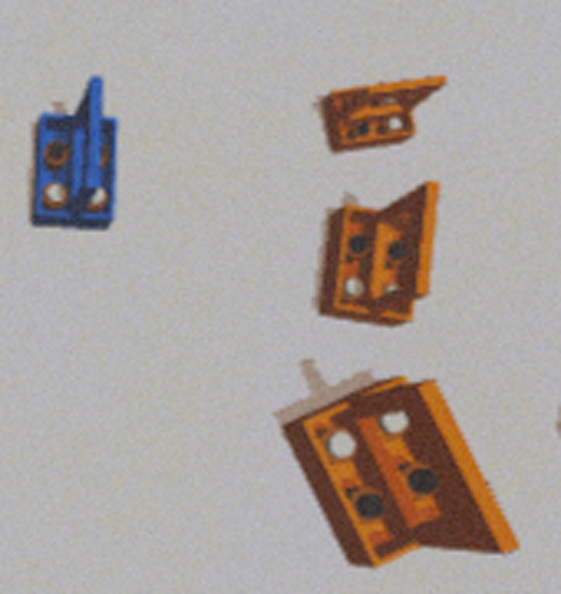

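View pics/c2.png

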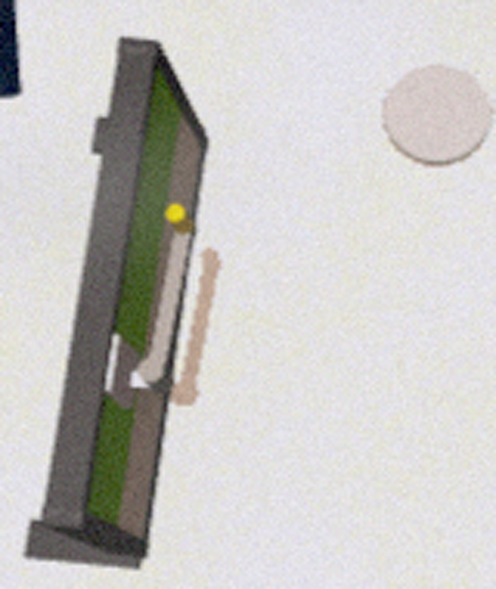

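View pics/c3.png

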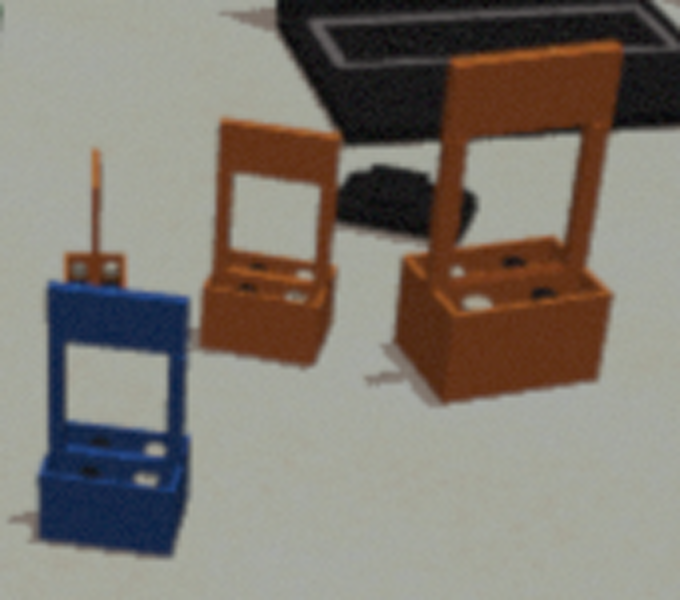

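View pics/c4.png

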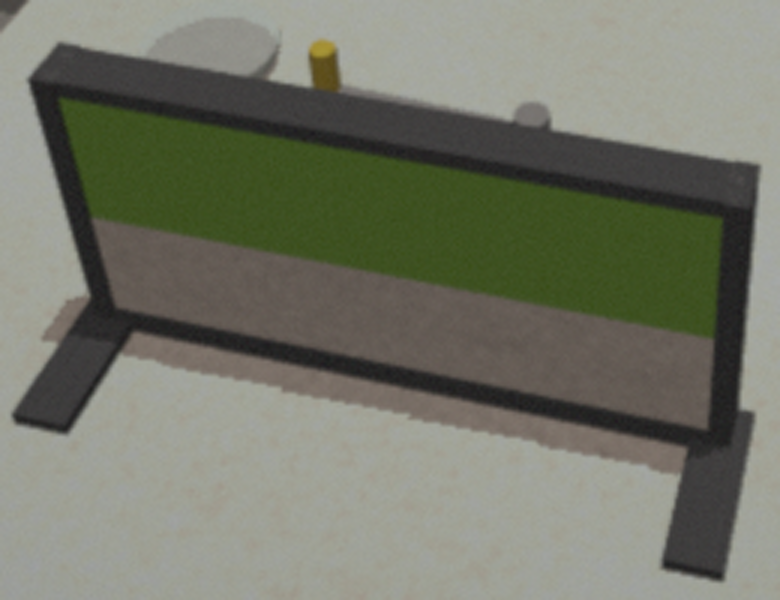

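```bash
cat > h.py <<'E'
import cv2,numpy as np
from station import status, imaging, bot
from scipy.spatial.transform import Rotation as R
C={n:imaging.calibration(n) for n in("side","top","wrist")}
def ray(n,u,v):
    c=C[n];d=np.array([(u-c["cx"])/c["fx"],(v-c["cy"])/c["fy"],1]);E=np.array(c["extrinsics"])
    return E[:3,3],E[:3,:3]@d
def onz(n,u,v,z):
    o,d=ray(n,u,v);return o+d*(z-o[2])/d[2]
def tri(*obs):
    A=np.zeros((3,3));b=np.zeros(3);L=[]
    for o,d in obs:
        d=d/np.linalg.norm(d);P=np.eye(3)-np.outer(d,d);A+=P;b+=P@o;L.append((o,P))
    x=np.linalg.solve(A,b);return x,[np.linalg.norm(P@(x-o)) for o,P in L]
def toolR(s): 
    q=s["tcp_rot"];return R.from_quat([q[1],q[2],q[3],q[0]]).as_matrix()
def wray(s,u,v):
    c=C["wrist"];dx,dy=u-c["cx"],v-c["cy"];r=np.hypot(dx,dy);th=r/c["fx"]
    d=np.array([np.sin(th)*dx/r,np.sin(th)*dy/r,np.cos(th)]);T=np.array(c["T_tool_cam"]);M=toolR(s)
    return M@T[:3,3]+s["tcp_pos"],M@T[:3,:3]@d
def wonz(s,u,v,z):
    o,d=wray(s,u,v);return o+d*(z-o[2])/d[2]
E
python3 - <<'E'
from h import *
t=cv2.imread("pics/top0.png"); s=cv2.imread("pics/side0.png")
np.set_printoptions(precision=4,suppress=True)
print("toolR\n",toolR(status.get_state()))
f=lambda x,y:(160+x/3.1-.34,110+y/3.1-.34)
for p in [(122,38),(158,40),(45,520),(85,525)]: print("scr",onz("top",*f(*p),.18))
print("scr side c",[onz("side",110+x/3-.33,280+y/3-.33,.18) for x,y in[(58,43),(33,82),(758,165),(752,208)]])
pt=f(175,212); ps=(110+322/3-.33,280+48/3-.33)
print("post top",onz("top",*pt,.178),onz("side",*ps,.178),tri(ray("top",*pt),ray("side",*ps)))
for n,z in(((137,378),.17),((152,370),.15)): print("hinge?",onz("top",*f(*n),z))
g=lambda x,y:(350+x/3.3-.35,190+y/3.3-.35)
print("arm ends",onz("top",*f(186,236),.15),onz("top",*f(155,370),.15))
for nm,p in(("O",[(432,182),(438,183),(427,295),(415,295)]),("B",[(92,77),(101,77),(102,185),(90,200)])):
    P=[onz("top",*g(*q),.149) for q in p];print(nm,P)
h=lambda x,y:(290+x/4-.37,130+y/4-.37)
print("O side top corners",[onz("side",*h(*q),.149) for q in[(221,120),(340,136)]])
print("B side",[onz("side",*h(*q),.149) for q in[(49,284),(188,297)]])
print("O base bottom side",[onz("side",*h(*q),.0) for q in[(203,344),(318,364)]])
E
```

```text
toolR
 [[-0.0002  0.2326  0.9726]
 [-0.0012  0.9726 -0.2326]
 [-1.     -0.0012  0.0001]]
scr [0.7601 0.2964 0.18  ]
scr [0.7604 0.2706 0.18  ]
scr [0.412  0.3048 0.18  ]
scr [0.4105 0.2778 0.18  ]
scr side c [array([0.758 , 0.2717, 0.18  ]), array([0.7549, 0.3002, 0.18  ]), array([0.4085, 0.2817, 0.18  ]), array([0.4077, 0.3083, 0.18  ])]
post top [0.6333 0.2441 0.178 ] [0.6313 0.2453 0.178 ] (array([0.6327, 0.2441, 0.1771]), [np.float64(0.0008829618763723907), np.float64(0.0008829618763722624)])
hinge? [0.515  0.2583 0.17  ]
hinge? [0.5259 0.2541 0.15  ]
arm ends [0.6257 0.2416 0.15  ] [0.526 0.252 0.15 ]
O [array([ 0.5325, -0.337 ,  0.149 ]), array([ 0.5321, -0.3409,  0.149 ]), array([ 0.4574, -0.3338,  0.149 ]), array([ 0.4569, -0.326 ,  0.149 ])]
B [array([ 0.5882, -0.1108,  0.149 ]), array([ 0.5886, -0.1168,  0.149 ]), array([ 0.5153, -0.1207,  0.149 ]), array([ 0.5047, -0.1133,  0.149 ])]
O side top corners [array([ 0.5308, -0.3337,  0.149 ]), array([ 0.4569, -0.328 ,  0.149 ])]
B side [array([ 0.5865, -0.1117,  0.149 ]), array([ 0.5128, -0.1147,  0.149 ])]
O base bottom side [array([ 0.533 , -0.3135,  0.    ]), array([ 0.4572, -0.3057,  0.    ])]
```

The three orange caddies are in top-view px (463,225) small, (465,268) middle and (470,335) large. The middle one fits: its plate measures 75–76 mm wide in both views, and the c3 crop confirms it. First the hook: I turn the tool and go over the post.

Emit:
jog_arm:
  increments:
    - [[0,0,0,7.8,1],[0,0,0,7.8,1],[0,0,0,7.8,1],[0,0,0,7.8,1],[0,0,0,7.8,1],[0,0,0,7.8,1],[0,0,0,7.8,1],[0,0,0,7.8,0.6],[0,0,0,7.8,0.6],[0,0,0,7.8,0.6]]

```text
clock: 1.15
tcp_pos: [0.1454, 0.6077, 0.4043]
tcp_rot: [-0.492, -0.507, -0.492, 0.508]
ft_force: [-0.0, -0.2, -0.4]
gripper_width: 0.766
```

Emit:
jog_arm:
  increments:
    - [[0,2.5,1.75,0,0.6],[0,2.5,1.75,0,0.6],[0,2.5,1.75,0,0.6],[0,2.5,1.75,0,0.6],[0,2.5,1.75,0,0.6],[0,2.5,1.75,0,0.6],[0,2.5,1.75,0,0.6],[0,2.5,1.75,0,0.6],[0,2.5,1.75,0,0.6],[0,2.5,1.75,0,0.6]]

```text
clock: 2.15
tcp_pos: [0.3917, 0.4257, 0.4045]
tcp_rot: [-0.494, -0.506, -0.494, 0.506]
ft_force: [-0.2, 0.9, -0.5]
gripper_width: 0.6
```

Emit:
jog_arm:
  increments:
    - [[0,2.5,1.75,0,0.6],[0,2.5,1.75,0,0.6],[0,2.5,1.75,0,0.6],[0,2.5,1.75,0,0.6],[0,2.5,1.75,0,0.6],[0,2.5,1.75,0,0.6],[0,2.5,1.75,0,0.6],[0,2,1.75,0,0.6],[0,2,1.75,0,0.6],[0,0,0,0,0.6]]

```text
clock: 3.15
tcp_pos: [0.6041, 0.2597, 0.4043]
tcp_rot: [-0.493, -0.507, -0.491, 0.508]
ft_force: [0.4, 0.0, -0.1]
gripper_width: 0.598
```

```bash
python3 - <<'E'
from h import *
np.set_printoptions(precision=4,suppress=True)
s=status.get_state();print(s["clock"],s["tcp_pos"],s["qpos"]);print(toolR(s))
im=imaging.snapshot("wrist");cv2.imwrite("pics/w1.png",im)
E
```

```text
3.15 [0.6041 0.2597 0.4043] [-0.7776  0.4889  0.4379  1.5335 -0.2153  1.1676 -0.3309]
[[ 0.001   0.9995 -0.0309]
 [-0.0024 -0.0309 -0.9995]
 [-1.      0.0011  0.0024]]
```

View pics/w1.png

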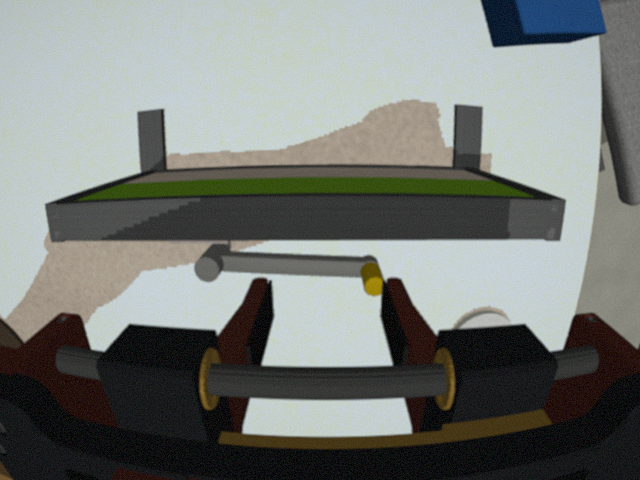

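```bash
python3 - <<'E'
from h import *
np.set_printoptions(precision=4,suppress=True)
s=status.get_state();M=toolR(s)
im=cv2.imread("pics/w1.png")
cv2.imwrite("pics/w1c.png",cv2.resize(im[210:320,180:420],None,fx=3.3,fy=3.3,interpolation=cv2.INTER_CUBIC))
hsv=cv2.cvtColor(im,cv2.COLOR_BGR2HSV);m=cv2.inRange(hsv,(20,130,80),(35,255,255));m[:,:300]=0;m[320:]=0
ys,xs=np.nonzero(m);print(xs.min(),xs.max(),ys.min(),ys.max(),len(xs))
m2=m.copy();c=(xs.mean(),ys.mean());print(c,"mid",wonz(s,*c,.164))
print("top est",wonz(s,xs.mean(),ys.max()-9,.178))
print("knob",wonz(s,208,267,.165))
for p in[(47,240),(563,240)]: print("scr top front corners?",wonz(s,*p,.18))
print("posttop target rel tool",M.T@(np.array([.632,.2445,.337])-s["tcp_pos"])*100)
E
```

```text
361 382 263 294 529
(np.float64(372.0094517958412), np.float64(278.6446124763705)) mid [0.632  0.2462 0.164 ]
top est [0.6304 0.248  0.178 ]
knob [0.5257 0.2572 0.165 ]
scr top front corners? [0.4046 0.2836 0.18  ]
scr top front corners? [0.7606 0.2732 0.18  ]
posttop target rel tool [6.7211 2.9659 1.6344]
```

View pics/w1c.png

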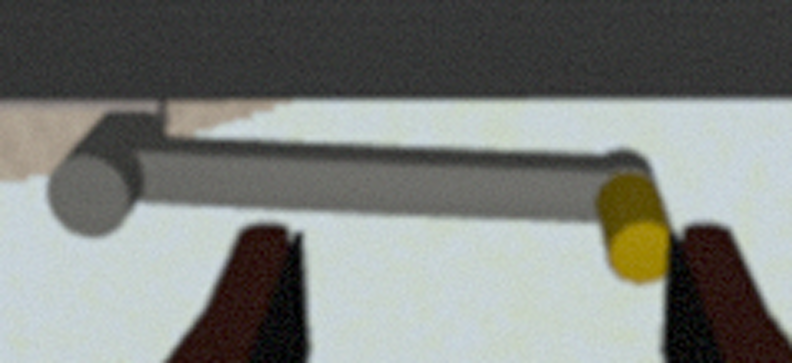

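Emit:
jog_arm:
  increments:
    - [[0,1.5,0.7,0,0.5],[0,1.46,0.73,0,0.5],[0,0,0,0,0.5],[0,0,0,0,0.5]]

```text
clock: 3.6
tcp_pos: [0.6313, 0.2485, 0.4044]
tcp_rot: [-0.493, -0.506, -0.494, 0.507]
ft_force: [-0.7, 0.6, -0.4]
gripper_width: 0.502
```

```bash
python3 - <<'E'
from h import *
np.set_printoptions(precision=4,suppress=True)
s=status.get_state();M=toolR(s);print(s["tcp_pos"])
im=imaging.snapshot("wrist");cv2.imwrite("pics/w2.png",im)
cv2.imwrite("pics/w2c.png",cv2.resize(im[210:400,200:440],None,fx=3,fy=3,interpolation=cv2.INTER_CUBIC))
print(M.T@(np.array([.632,.2465,.337])-s["tcp_pos"])*100)
E
```

```text
[0.6313 0.2485 0.4044]
[6.7363 0.0731 0.1968]
```

View pics/w2c.png

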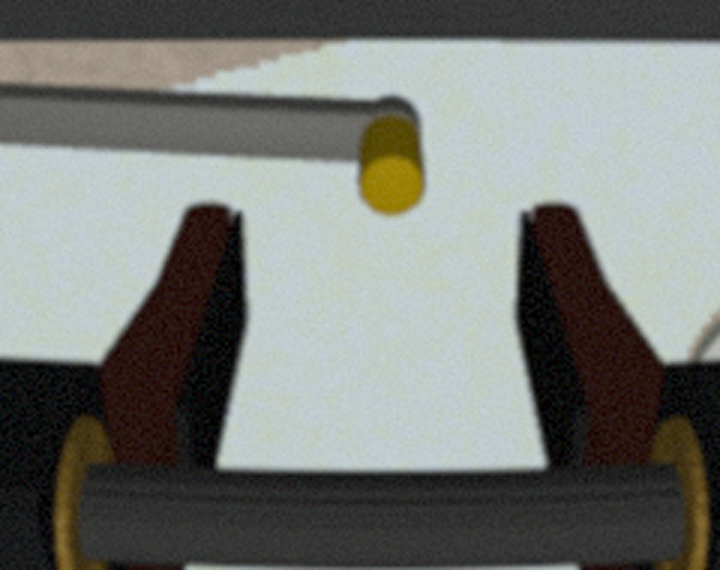

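Emit:
jog_arm:
  increments:
    - [[1.2,0.1,0.15,0,0.5],[1.2,0,0,0,0.5],[1.2,0,0,0,0.5],[1.2,0,0,0,0.5],[1.0,0,0,0,0.5],[0.9,0,0,0,0.5],[0,0,0,0,0.5]]

```text
clock: 4.35
tcp_pos: [0.6317, 0.2471, 0.3359]
tcp_rot: [-0.493, -0.505, -0.494, 0.507]
ft_force: [0.8, -0.6, -0.3]
gripper_width: 0.499
```

Emit:
jog_arm:
  increments:
    - [[0,0,0,0,0.05],[0,0,0,0,0.05],[0,0,0,0,0.05],[0,0,0,0,0.05],[0,0,0,0,0.05],[0,0,0,0,0.05]]
  newtons: 15

```text
clock: 4.95
tcp_pos: [0.6328, 0.247, 0.3382]
tcp_rot: [0.494, 0.507, 0.493, -0.506]
ft_force: [5.7, 0.3, -1.1]
gripper_width: 0.158
```

```bash
python3 - <<'E'
from h import *
np.set_printoptions(precision=4,suppress=True)
s=status.get_state();M=toolR(s);print(s["tcp_pos"],s["ft_force"],s["gripper_width"]*88)
im=imaging.snapshot("wrist");cv2.imwrite("pics/w3c.png",cv2.resize(im[210:400,200:440],None,fx=3,fy=3,interpolation=cv2.INTER_CUBIC))
# arc in tool frame
p=s["tcp_pos"][:2]; a0=-.026; h=p-.11*np.array([np.cos(a0),np.sin(a0)]); print("hinge",h)
ang=a0-np.radians(np.arange(0,91,5)); P=h+.11*np.c_[np.cos(ang),np.sin(ang)]
D=np.diff(P,axis=0); T=(M.T@np.c_[D,0*D[:,0]].T).T*100; print(np.round(T,2))
E
```

```text
[0.6328 0.247  0.3382] [ 5.6555  0.2694 -1.1312] 13.87762575379244
hinge [0.5229 0.2498]
[[-0.   -0.04  0.96]
 [-0.   -0.13  0.95]
 [-0.   -0.21  0.94]
 [-0.   -0.29  0.92]
 [-0.   -0.37  0.89]
 [-0.   -0.44  0.85]
 [-0.   -0.52  0.81]
 [-0.   -0.58  0.76]
 [-0.   -0.65  0.71]
 [-0.   -0.71  0.65]
 [-0.   -0.76  0.58]
 [-0.   -0.81  0.52]
 [-0.   -0.85  0.44]
 [-0.   -0.89  0.37]
 [-0.   -0.92  0.29]
 [-0.   -0.94  0.21]
 [-0.   -0.95  0.12]
 [-0.   -0.96  0.04]]
```

View pics/w3c.png

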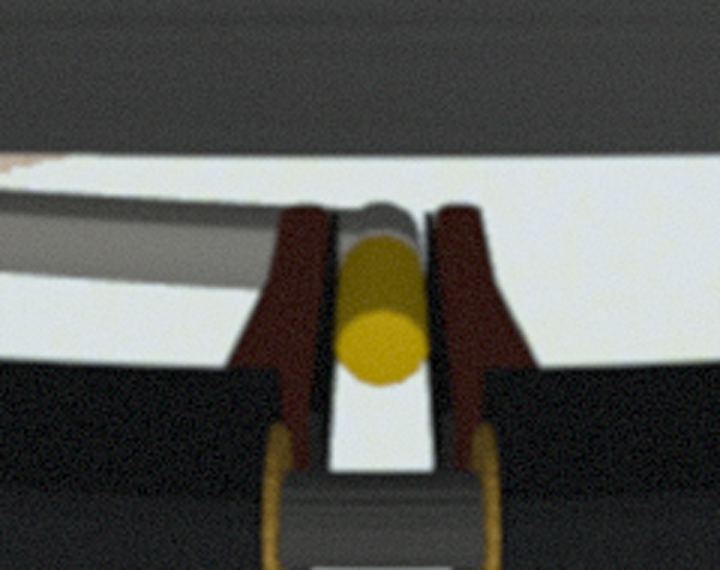

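Emit:
jog_arm:
  increments:
    - [[0,-0.04,0.96,0,0.05],[0,-0.13,0.95,0,0.05],[0,-0.21,0.94,0,0.05],[0,-0.29,0.92,0,0.05],[0,-0.37,0.89,0,0.05],[0,-0.44,0.85,0,0.05],[0,-0.52,0.81,0,0.05],[0,-0.58,0.76,0,0.05],[0,-0.65,0.71,0,0.05]]
  newtons: 20

```text
clock: 5.9
tcp_pos: [0.5975, 0.169, 0.338]
tcp_rot: [0.494, 0.507, 0.493, -0.506]
ft_force: [3.4, 1.7, 3.5]
gripper_width: 0.151
```

Emit:
jog_arm:
  increments:
    - [[0,-0.71,0.65,0,0.05],[0,-0.76,0.58,0,0.05],[0,-0.81,0.52,0,0.05],[0,-0.85,0.44,0,0.05],[0,-0.89,0.37,0,0.05],[0,-0.92,0.29,0,0.05],[0,-0.94,0.21,0,0.05],[0,-0.95,0.12,0,0.05],[0,-0.96,0.04,0,0.05],[0,0,0,0,0.05]]

```text
clock: 6.9
tcp_pos: [0.5194, 0.1392, 0.3379]
tcp_rot: [0.495, 0.507, 0.492, -0.505]
ft_force: [10.0, -3.9, -1.3]
gripper_width: 0.153
```

```bash
python3 - <<'E'
from h import *
np.set_printoptions(precision=4,suppress=True)
s=status.get_state();print(s["clock"],s["tcp_pos"],s["ft_force"],s["gripper_width"]*88,s["qpos"])
im=imaging.snapshot("wrist");cv2.imwrite("pics/w4.png",im)
E
```

```text
6.9 [0.5194 0.1392 0.3379] [10.0314 -3.8667 -1.2559] 13.496662201272365 [-0.7059  0.349   0.4456  1.9102 -0.1844  0.918  -0.1972]
```

View pics/w4.png

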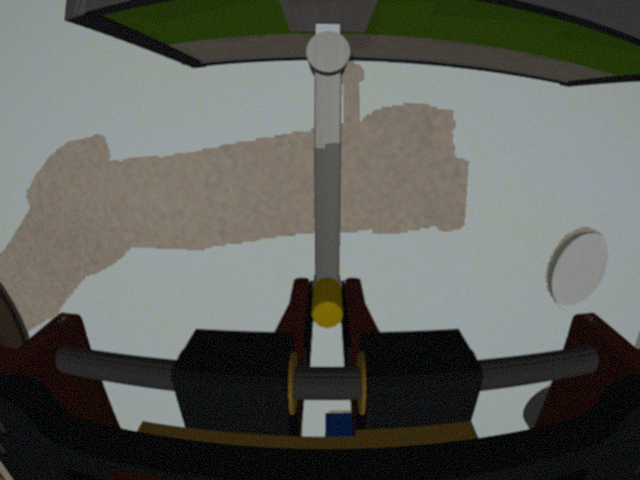

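Emit:
jog_arm:
  increments:
    - [[0,0,0,0,0.5],[0,0,0,0,0.5],[0,0,0,0,0.5],[0,0,0,0,0.5],[-1,0,0,0,0.5],[-2,0,0,0,0.5],[-2,0,0,0,0.5],[-2,0,0,0,0.5],[-2,0,0,0,0.5],[-2,0,0,0,0.5]]

```text
clock: 7.95
tcp_pos: [0.5189, 0.1397, 0.4492]
tcp_rot: [0.494, 0.506, 0.494, -0.506]
ft_force: [0.4, -0.0, 0.3]
gripper_width: 0.496
```

Emit:
jog_arm:
  increments:
    - [[0,0,0,-8,0.8],[0,0,0,-8,0.8],[0,0,0,-8,0.8],[0,0,0,-8,0.8],[0,0,0,-8,0.8],[0,0,0,-8,0.8],[0,0,0,-8,0.8],[0,0,0,-8,0.8],[0,0,0,-8,0.8],[0,0,0,-8,0.8]]

```text
clock: 8.95
tcp_pos: [0.5189, 0.1398, 0.4483]
tcp_rot: [0.704, 0.069, 0.704, -0.069]
ft_force: [0.1, 0.5, -0.2]
gripper_width: 0.799
```

Emit:
jog_arm:
  increments:
    - [[0,0,0,-6,0.8],[0,0,0,0,0.8],[0,0,0,0,0.8]]

```text
clock: 9.25
tcp_pos: [0.519, 0.1397, 0.4481]
tcp_rot: [0.706, 0.035, 0.706, -0.035]
ft_force: [-0.0, -0.5, 0.5]
gripper_width: 0.801
```

```bash
python3 - <<'E'
from h import *
np.set_printoptions(precision=4,suppress=True)
s=status.get_state();M=toolR(s);print(s["clock"],s["tcp_pos"],s["ft_force"],s["qpos"]);print(M)
print(M.T@(np.array([.4945,-.3345,.45])-s["tcp_pos"])*100)
im=imaging.snapshot("wrist");cv2.imwrite("pics/w5.png",im)
im=imaging.snapshot("top");cv2.imwrite("pics/t5.png",im)
E
```

```text
9.25 [0.519  0.1397 0.4481] [-0.0237 -0.5367  0.5374] [-0.5668  0.2234  0.2576  1.7649 -0.0616  1.1608  1.1815]
[[ 0.0003  0.0984  0.9951]
 [ 0.0001  0.9951 -0.0984]
 [-1.      0.0002  0.0002]]
[ -0.2    -47.4308   2.2257]
```

View pics/w5.png

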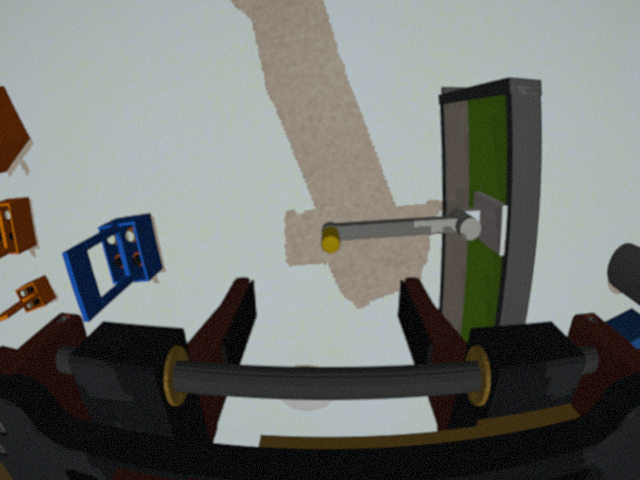

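View pics/t5.png

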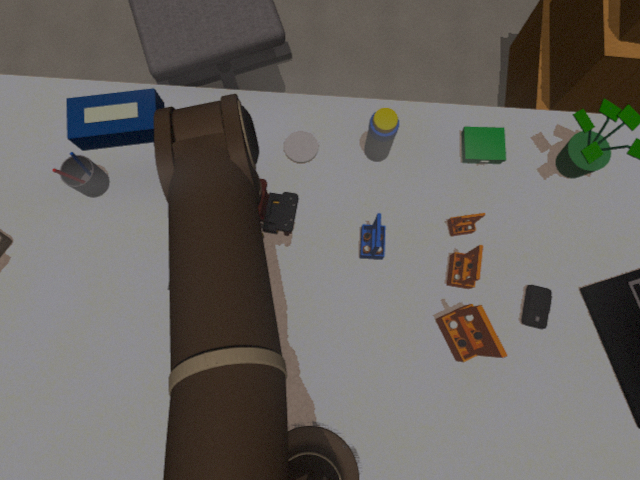

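Emit:
jog_arm:
  increments:
    - [[0,-2.5,0.12,0,0.8],[0,-2.5,0.12,0,0.8],[0,-2.5,0.12,0,0.8],[0,-2.5,0.12,0,0.8],[0,-2.5,0.12,0,0.8],[0,-2.5,0.12,0,0.8],[0,-2.5,0.12,0,0.8],[0,-2.5,0.12,0,0.8],[0,-2.5,0.12,0,0.8],[0,-2.5,0.12,0,0.8]]

```text
clock: 10.35
tcp_pos: [0.5071, -0.1111, 0.4478]
tcp_rot: [0.706, 0.034, 0.706, -0.034]
ft_force: [0.3, 0.2, -0.7]
gripper_width: 0.8
```

Emit:
jog_arm:
  increments:
    - [[0,-2.5,0.12,0,0.8],[0,-2.5,0.12,0,0.8],[0,-2.5,0.12,0,0.8],[0,-2.5,0.12,0,0.8],[0,-2.5,0.12,0,0.8],[0,-2.5,0.12,0,0.8],[0,-2.5,0.12,0,0.8],[0,-2.5,0.12,0,0.8],[0,-2.4,0.12,0,0.8],[0,0,0,0,0.8]]

```text
clock: 11.35
tcp_pos: [0.4956, -0.3373, 0.4476]
tcp_rot: [0.706, 0.035, 0.706, -0.036]
ft_force: [-1.1, -0.6, 0.3]
gripper_width: 0.802
```

```bash
python3 - <<'E'
from h import *
np.set_printoptions(precision=4,suppress=True)
s=status.get_state();M=toolR(s);print(s["clock"],s["tcp_pos"],s["ft_force"],s["qpos"]);print(M)
print(M.T@(np.array([.4945,-.3345,.45])-s["tcp_pos"])*100)
im=imaging.snapshot("wrist");cv2.imwrite("pics/w6.png",im)
E
```

```text
11.35 [ 0.4956 -0.3373  0.4476] [-1.107  -0.5686  0.3167] [ 0.1231  0.3575  0.5285  1.6321 -0.188   1.2029  2.1616]
[[-0.0008  0.1009  0.9949]
 [-0.002   0.9949 -0.1009]
 [-1.     -0.0021 -0.0006]]
[-0.2356  0.2626 -0.1374]
```

View pics/w6.png

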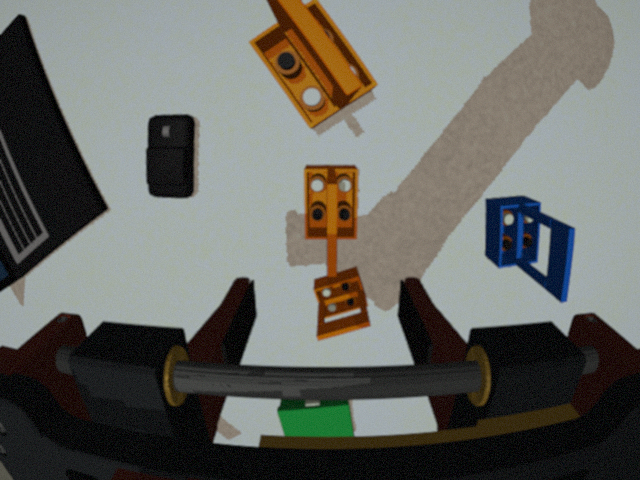

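```bash
python3 - <<'E'
from h import *
np.set_printoptions(precision=4,suppress=True)
im=cv2.imread("pics/w6.png")
cv2.imwrite("pics/w6c.png",cv2.resize(im[150:350,270:400],None,fx=3,fy=3,interpolation=cv2.INTER_CUBIC))
for p in [(432,382),(515,550)]:
    for z in(.19,.21): print(onz("top",350+p[0]/3.3,190+p[1]/3.3,z))
E
```

```text
[ 0.3968 -0.3238  0.19  ]
[ 0.3948 -0.3169  0.21  ]
[ 0.2999 -0.3735  0.19  ]
[ 0.3    -0.3656  0.21  ]
```

View pics/w6c.png

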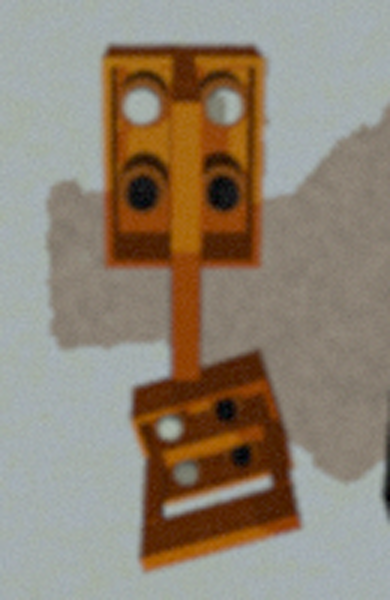

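```bash
python3 - <<'E'
from h import *
np.set_printoptions(precision=4,suppress=True)
s=status.get_state();M=toolR(s)
a=wonz(s,270+185.5/3,150+100/3,.149);b=wonz(s,270+186/3,150+380/3,.149);print(a,b,np.linalg.norm(a-b),np.arctan2(*(b-a)[1::-1]))
for p in[(a+b)/2]: q=p.copy();q[2]=.136+.163;print(p,M.T@(q-s["tcp_pos"])*100)
E
```

```text
[ 0.4585 -0.3285  0.149 ] [ 0.5338 -0.3357  0.149 ] 0.07562845718711252 -0.09441629465390845
[ 0.4961 -0.3321  0.149 ] [14.8486  0.342  -0.0328]
```

Emit:
jog_arm:
  increments:
    - [[2,0.3,0,0,0.6],[2,0,0,0,0.6],[2,0,0,0,0.6],[2,0,0,0,0.6],[2,0,0,0,0.6],[2,0,0,0,0.6],[1.6,0,0,0,0.6],[1.2,0,0,0,0.6],[0,0,0,0,0.6],[0,0,0,0,0.6]]

```text
clock: 12.4
tcp_pos: [0.4973, -0.3308, 0.3]
tcp_rot: [0.706, 0.034, 0.706, -0.034]
ft_force: [0.7, -0.2, 0.5]
gripper_width: 0.603
```

```bash
python3 - <<'E'
from h import *
np.set_printoptions(precision=4,suppress=True)
s=status.get_state();M=toolR(s);print(s["clock"],s["tcp_pos"],s["ft_force"],s["qpos"])
im=imaging.snapshot("wrist");cv2.imwrite("pics/w7.png",im)
E
```

```text
12.4 [ 0.4973 -0.3308  0.3   ] [ 0.7121 -0.2344  0.5455] [ 0.1642  0.5015  0.468   1.7989 -0.2792  0.9068  2.2322]
```

View pics/w7.png

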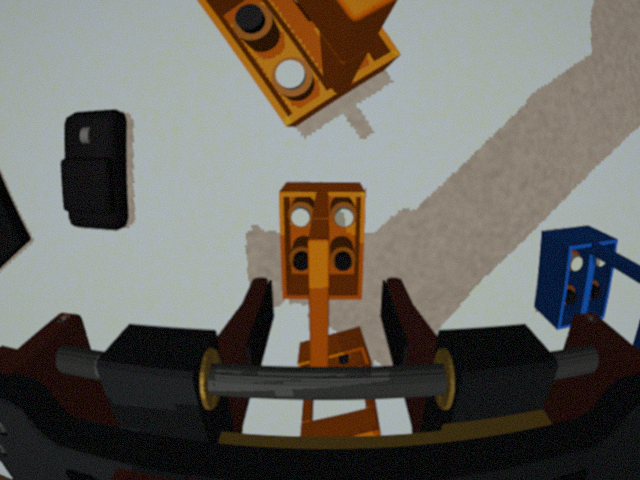

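Emit:
jog_arm:
  increments:
    - [[0,-0.3,0,0,0.5],[0.1,0,0,0,0.3],[0,0,0,0,0.0],[0,0,0,0,0.0],[0,0,0,0,0.0],[0,0,0,0,0.0],[0,0,0,0,0.0],[0,0,0,0,0.0]]
  newtons: 25

```text
clock: 13.25
tcp_pos: [0.4967, -0.3342, 0.2986]
tcp_rot: [0.706, 0.034, 0.706, -0.034]
ft_force: [-0.3, 0.7, 0.6]
gripper_width: 0.089
```

Emit:
jog_arm:
  increments:
    - [[0,0,0,0,0.0],[0,0,0,0,0.0],[-0.5,0,0,0,0.0],[-1,0,0,0,0.0],[-1,0,0,0,0.0],[-1,0,0,0,0.0],[0,0,0,0,0.0]]

```text
clock: 13.95
tcp_pos: [0.4971, -0.3346, 0.3357]
tcp_rot: [0.707, 0.033, 0.705, -0.034]
ft_force: [0.9, -0.3, -2.8]
gripper_width: 0.09
```

```bash
python3 - <<'E'
from h import *
np.set_printoptions(precision=4,suppress=True)
s=status.get_state();M=toolR(s);print(s["clock"],s["tcp_pos"],s["ft_force"],s["gripper_width"]*88)
im=imaging.snapshot("wrist");cv2.imwrite("pics/w8.png",im)
im=imaging.snapshot("side");cv2.imwrite("pics/s8.png",im)
E
```

```text
13.95 [ 0.4971 -0.3346  0.3357] [ 0.9211 -0.2922 -2.7867] 7.911390311121879
```

View pics/w8.png

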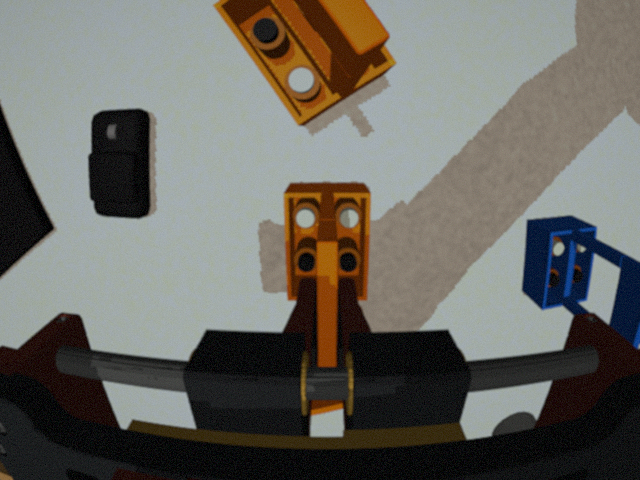

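View pics/s8.png

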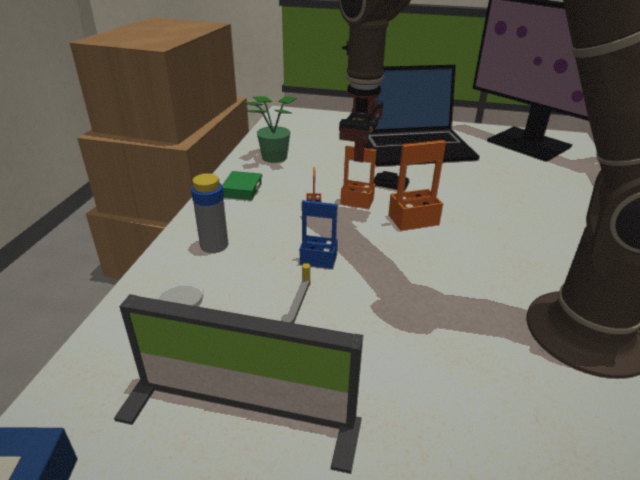

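Emit:
jog_arm:
  increments:
    - [[-1.5,0,0,0,0],[-2,0,0,0,0],[-2,0,0,0,0],[-2,0,0,0,0],[-2,0,0,0,0],[-2,0,0,-1.5,0],[-2,0,0,-1.5,0],[-1.5,0,0,-1.3,0],[0,0,0,0,0]]

```text
clock: 14.95
tcp_pos: [0.4966, -0.3347, 0.4864]
tcp_rot: [0.708, 0.007, 0.706, -0.008]
ft_force: [0.6, -0.2, -3.8]
gripper_width: 0.094
```

```bash
python3 - <<'E'
from h import *
np.set_printoptions(precision=4,suppress=True)
s=status.get_state();M=toolR(s);print(s["clock"],s["tcp_pos"],s["gripper_width"]*88,s["qpos"]);print(M)
print(M.T@(np.array([.521,.08,.485])-s["tcp_pos"])*100)
E
```

```text
14.95 [ 0.4966 -0.3347  0.4864] 8.267875070221123 [ 0.1236  0.3272  0.52    1.5769 -0.1682  1.2783  2.2194]
[[ 0.0035  0.0202  0.9998]
 [-0.0018  0.9998 -0.0202]
 [-1.     -0.0017  0.0036]]
[ 0.0728 41.5102  1.5989]
```

Emit:
jog_arm:
  increments:
    - [[0,1,0.05,0,0],[0,2,0.1,0,0],[0,2.5,0.1,0,0],[0,2.5,0.1,0,0],[0,2.5,0.1,0,0],[0,2.5,0.1,0,0],[0,2.5,0.1,0,0],[0,2.5,0.1,0,0],[0,2.5,0.1,0,0],[0,2.5,0.1,0,0]]

```text
clock: 15.95
tcp_pos: [0.5103, -0.1026, 0.4825]
tcp_rot: [0.706, 0.007, 0.708, -0.007]
ft_force: [0.8, 0.2, -4.0]
gripper_width: 0.088
```

Emit:
jog_arm:
  increments:
    - [[0,2.5,0.1,0,0],[0,2.5,0.1,0,0],[0,2.5,0.1,0,0],[0,2.5,0.1,0,0],[0,2.5,0.1,0,0],[0,2.5,0.1,0,0],[0,2,0.05,0,0],[0,1.5,0,0,0],[0,0,0,0,0],[0,0,0,0,0]]

```text
clock: 16.95
tcp_pos: [0.5209, 0.08, 0.4832]
tcp_rot: [0.707, 0.007, 0.707, -0.007]
ft_force: [0.6, -0.3, -3.3]
gripper_width: 0.09
```

```bash
python3 - <<'E'
from h import *
np.set_printoptions(precision=4,suppress=True)
s=status.get_state();M=toolR(s);print(s["clock"],s["tcp_pos"],s["gripper_width"]*88,s["qpos"]);print(M)
print(M.T@(np.array([.521,.08,.3766])-s["tcp_pos"])*100)
im=imaging.snapshot("wrist");cv2.imwrite("pics/w9.png",im)
im=imaging.snapshot("side");cv2.imwrite("pics/s9.png",im)
E
```

```text
16.95 [0.5209 0.08   0.4832] 7.905607139379951 [-0.4753  0.179   0.2711  1.7358 -0.0498  1.2347  1.3588]
[[-0.0009  0.0202  0.9998]
 [-0.0009  0.9998 -0.0202]
 [-1.     -0.0009 -0.0009]]
[10.657   0.0125  0.0233]
```

View pics/w9.png

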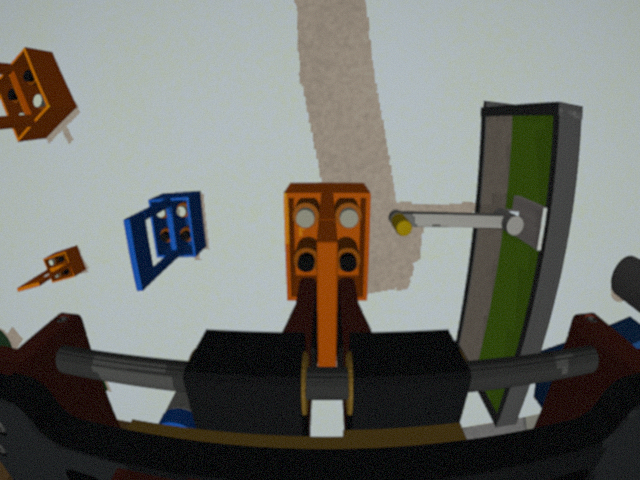

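View pics/s9.png

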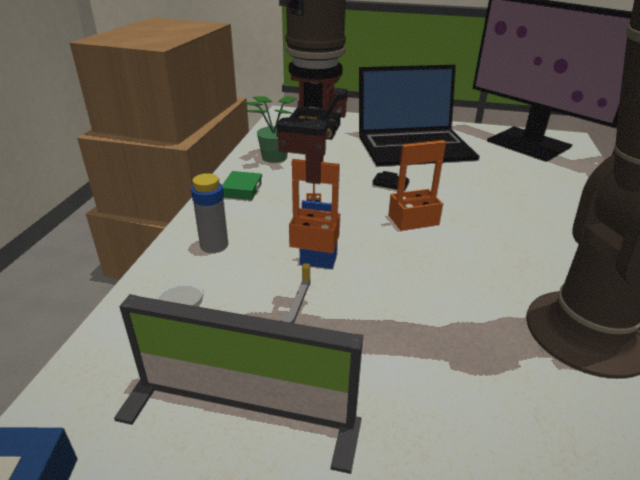

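```bash
python3 - <<'E'
from h import *
np.set_printoptions(precision=4,suppress=True)
s=status.get_state()
print(wonz(s,403.5,228.5,.178), tri(wray(s,403.5,228.5),ray("side",306,266.5)))
print(wonz(s,430,219.5,.15),wonz(s,500,219,.15))
E
```

```text
[0.5214 0.1401 0.178 ] (array([0.5209, 0.1408, 0.1739]), [np.float64(0.0015306870203373143), np.float64(0.0015306870203372763)])
[0.5214 0.1701 0.15  ] [0.5216 0.24   0.15  ]
```

Emit:
jog_arm:
  increments:
    - [[1,0,0,0,0],[1.5,0,0,0,0],[1.5,0,0,0,0],[1.5,0,0,0,0],[1.5,0,0,0,0],[1.5,0,0,0,0],[1.5,0,0,0,0],[0.6,0,0,0,0],[0,0,0,0,0],[0,0,0,0,0]]

```text
clock: 18.05
tcp_pos: [0.5213, 0.0801, 0.378]
tcp_rot: [0.707, 0.007, 0.707, -0.007]
ft_force: [-0.4, -0.4, -2.2]
gripper_width: 0.091
```

```bash
python3 - <<'E'
from h import *
np.set_printoptions(precision=4,suppress=True)
s=status.get_state();M=toolR(s);print(s["clock"],s["tcp_pos"],s["gripper_width"]*88);print(M)
im=imaging.snapshot("wrist");cv2.imwrite("pics/w10.png",im)
im=imaging.snapshot("side");cv2.imwrite("pics/s10.png",cv2.resize(im[100:350,200:400],None,fx=2.4,fy=2.4,interpolation=cv2.INTER_CUBIC))
E
```

```text
18.05 [0.5213 0.0801 0.378 ] 7.984774960523182
[[ 0.0005  0.0207  0.9998]
 [ 0.      0.9998 -0.0207]
 [-1.      0.      0.0005]]
```

View pics/w10.png

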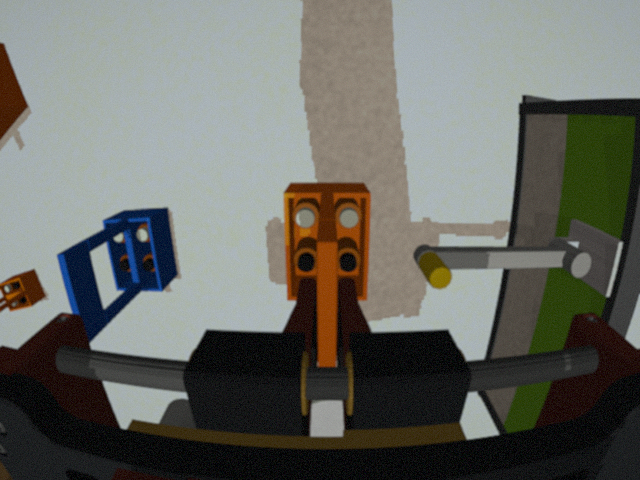

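View pics/s10.png

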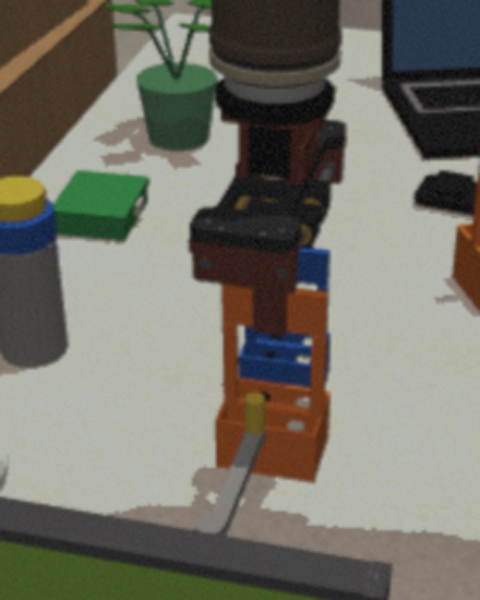

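Emit:
jog_arm:
  increments:
    - [[0,0.7,0,0,0],[0,1,0,0,0],[0,1,0,0,0],[0,1,0,0,0],[0,1,0,0,0],[0,0.5,0,0,0],[0,0,0,0,0]]

```text
clock: 18.85
tcp_pos: [0.522, 0.1335, 0.3775]
tcp_rot: [0.707, 0.007, 0.707, -0.006]
ft_force: [-0.3, -0.3, -3.8]
gripper_width: 0.092
```

```bash
python3 - <<'E'
from h import *
s=status.get_state();print(s["clock"],s["tcp_pos"],s["ft_force"])
im=imaging.snapshot("side");cv2.imwrite("pics/s11.png",cv2.resize(im[150:350,200:400],None,fx=3,fy=3,interpolation=cv2.INTER_CUBIC))
E
```

```text
18.85 [0.52202503 0.13353276 0.3774939 ] [-0.30934965 -0.29751052 -3.79983797]
```

View pics/s11.png

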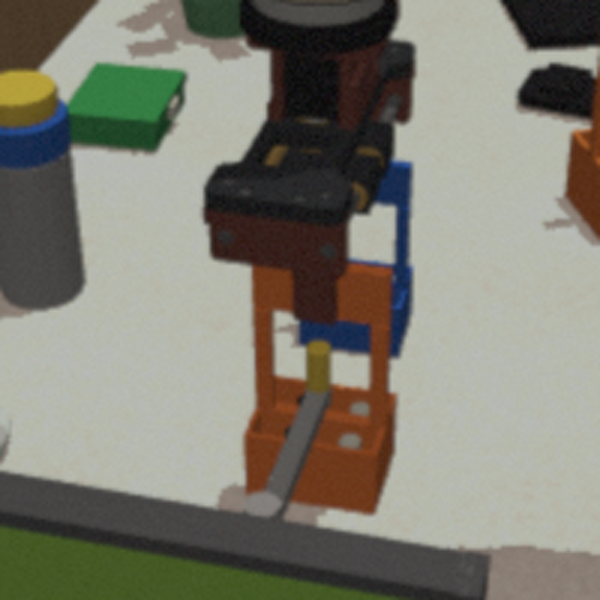

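Emit:
jog_arm:
  increments:
    - [[0,1,0,0,0],[0,1,0,0,0],[0,1,0,0,0],[0,1,0,0,0],[0,1,0,0,0],[0,0.8,0,0,0],[0,0,0,0,0]]

```text
clock: 19.6
tcp_pos: [0.5231, 0.192, 0.3775]
tcp_rot: [0.707, 0.007, 0.707, -0.006]
ft_force: [-0.5, -0.3, -2.3]
gripper_width: 0.093
```

Emit:
jog_arm:
  increments:
    - [[0.7,0,0,0,0],[0.7,0,0,0,0],[0.7,0,0,0,0],[0.7,0,0,0,0],[0.6,0,0,0,0],[0.4,0,0,0,0],[0.3,0,0,0,0],[0,0,0,0,0]]

```text
clock: 20.4
tcp_pos: [0.5232, 0.1903, 0.3363]
tcp_rot: [0.707, 0.007, 0.707, -0.007]
ft_force: [-0.6, -0.0, -3.1]
gripper_width: 0.089
```

```bash
python3 - <<'E'
from h import *
s=status.get_state();print(s["clock"],s["tcp_pos"],s["ft_force"])
im=imaging.snapshot("side");cv2.imwrite("pics/s12.png",cv2.resize(im[150:350,200:400],None,fx=3,fy=3,interpolation=cv2.INTER_CUBIC))
im=imaging.snapshot("wrist");cv2.imwrite("pics/w12.png",im)
E
```

```text
20.4 [0.52324919 0.19033594 0.3362819 ] [-0.58100078 -0.04786475 -3.14050367]
```

View pics/s12.png

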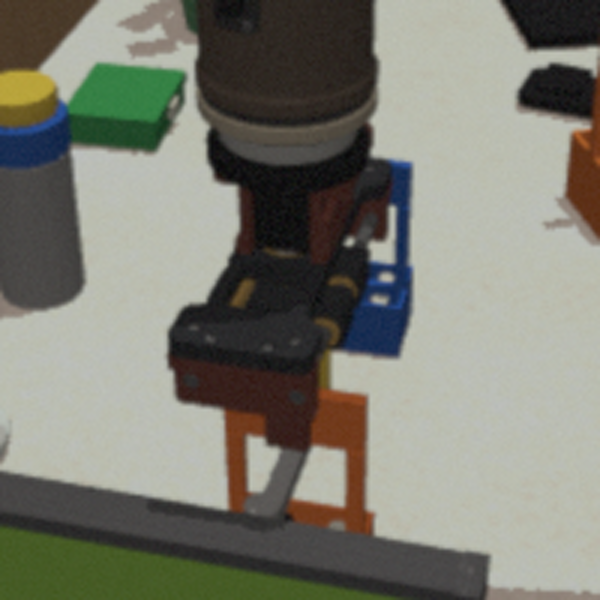

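View pics/w12.png

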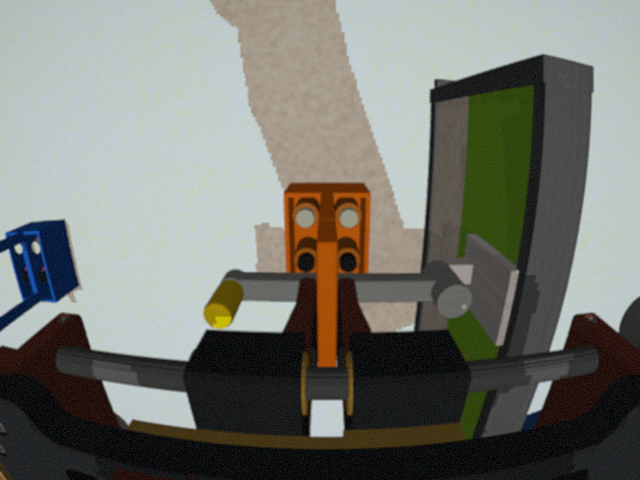

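Emit:
jog_arm:
  increments:
    - [[0.15,0,0,0,0],[0,0,0,0,0]]

```text
clock: 20.7
tcp_pos: [0.5233, 0.1904, 0.3352]
tcp_rot: [0.707, 0.007, 0.707, -0.007]
ft_force: [-0.3, 0.2, -4.0]
gripper_width: 0.092
```

Emit:
jog_arm:
  increments:
    - [[0.1,0,0,0,0],[0,0,0,0,0]]

```text
clock: 20.9
tcp_pos: [0.5233, 0.1904, 0.3341]
tcp_rot: [0.707, 0.007, 0.707, -0.007]
ft_force: [0.1, -0.5, -3.8]
gripper_width: 0.09
```

Emit:
jog_arm:
  increments:
    - [[0.12,0,0,0,0],[0,0,0,0,0]]

```text
clock: 21.1
tcp_pos: [0.5235, 0.1903, 0.3335]
tcp_rot: [0.707, 0.007, 0.707, -0.007]
ft_force: [-0.7, -0.4, 2.0]
gripper_width: 0.086
```

Emit:
jog_arm:
  increments:
    - [[0.1,0,0,0,0],[0,0,0,0,0]]

```text
clock: 21.3
tcp_pos: [0.5239, 0.1903, 0.3334]
tcp_rot: [0.708, 0.008, 0.706, -0.007]
ft_force: [-1.4, -1.8, 9.7]
gripper_width: 0.092
```

Emit:
jog_arm:
  increments:
    - [[-0.1,0,0,0,0],[0,0,0,0,0],[0,0,0,0,0.15],[0,0,0,0,0.25],[0,0,0,0,0.32],[0,0,0,0,0.32]]

```text
clock: 21.9
tcp_pos: [0.5232, 0.1904, 0.3327]
tcp_rot: [0.707, 0.007, 0.707, -0.007]
ft_force: [0.1, 0.4, -0.0]
gripper_width: 0.316
```

```bash
python3 - <<'E'
from h import *
s=status.get_state();print(s["clock"],s["tcp_pos"],s["ft_force"],s["gripper_width"])
im=imaging.snapshot("wrist");cv2.imwrite("pics/w13.png",im)
E
```

```text
21.9 [0.52320687 0.19042529 0.33273997] [ 0.06589298  0.36985247 -0.03394529] 0.31625704068400545
```

View pics/w13.png

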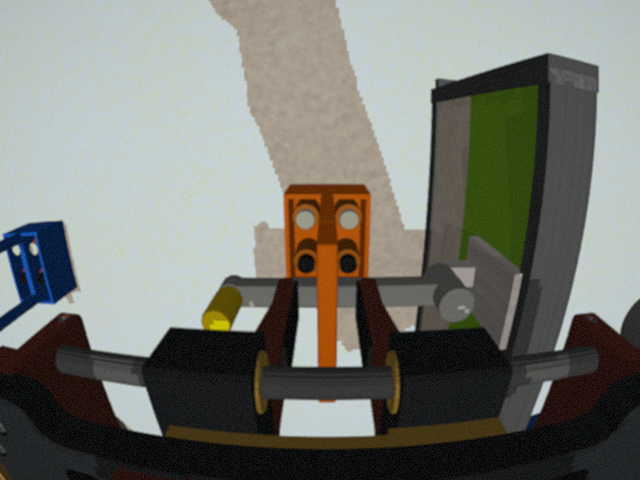

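Released cleanly: the caddy hangs centred between the fingers, at px (327,250). Now I raise the arm.

Emit:
jog_arm:
  increments:
    - [[-0.6,0,0,0,0.32],[-1,0,0,0,0.32],[-1.5,0,0,0,0.32],[-2,0,0,0,0.32],[-2,0,0,0,0.32],[-2,0,0,0,0.32],[-2,0,0,0,0.32],[-2,0,0,0,0.32],[0,0,0,0,0.32],[0,0,0,0,0.32]]

```text
clock: 22.95
tcp_pos: [0.5232, 0.1903, 0.4645]
tcp_rot: [0.707, 0.007, 0.707, -0.007]
ft_force: [-1.7, -0.4, 0.4]
gripper_width: 0.318
```

```bash
python3 - <<'E'
from h import *
np.set_printoptions(precision=4,suppress=True)
s=status.get_state();print(s["clock"],s["tcp_pos"],s["ft_force"],s["gripper_width"])
im=imaging.snapshot("wrist");cv2.imwrite("pics/w14.png",im)
im=imaging.snapshot("side");cv2.imwrite("pics/s14.png",cv2.resize(im[150:350,200:400],None,fx=3,fy=3,interpolation=cv2.INTER_CUBIC))
E
```

```text
22.95 [0.5232 0.1903 0.4645] [-1.6705 -0.4443  0.3744] 0.31807382396170714
```

View pics/w14.png

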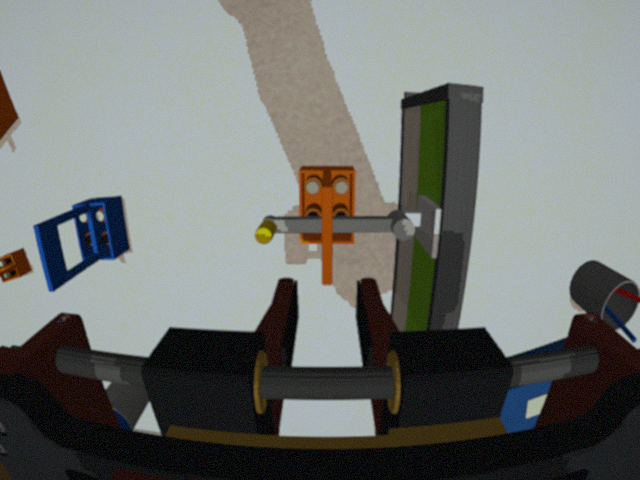

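View pics/s14.png

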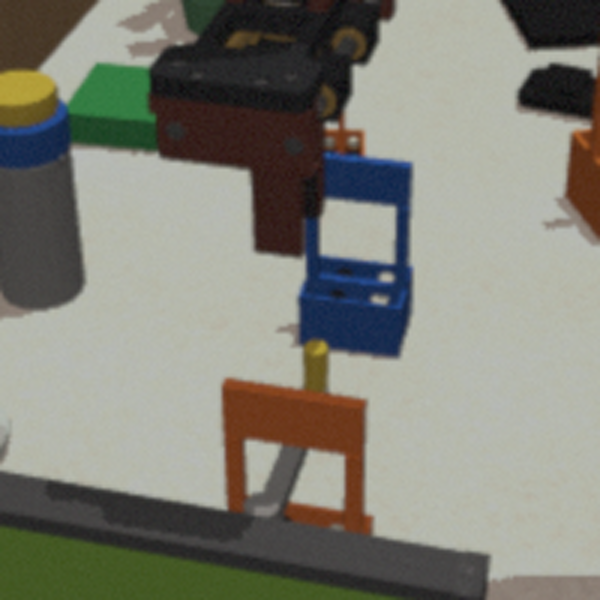

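```bash
python3 - <<'E'
from h import *
np.set_printoptions(precision=4,suppress=True)
s=status.get_state()
a=onz("side",200+223/3,150+380/3,.184);b=onz("side",200+367/3,150+400/3,.184);print("plate side",a,b,np.linalg.norm(a-b),(a+b)/2)
print("post",wonz(s,264,234,.178))
print("blue top L side",onz("side",200+326/3,150+155/3,.149),onz("side",200+411/3,150+163/3,.149))
bot.job_done()
E
```

```text
plate side [0.5584 0.1904 0.184 ] [0.4824 0.1903 0.184 ] 0.07596151361845992 [0.5204 0.1903 0.184 ]
post [0.5194 0.1427 0.178 ]
blue top L side [ 0.5716 -0.1106  0.149 ] [ 0.5117 -0.113   0.149 ]
the job is handed in; nothing more can be done
```

The hook is swung fully out and the middle-sized orange caddy hangs on it by its loop. I handed the job in at about 23 s; no verdict is reported.

- **Hook:** I pinched the yellow post and led it round until the stop pushed back with about 10 N. It stayed there: the wrist view puts the post at (0.519, 0.143), which agrees with the fully open position.
- **Caddy:** I pinched it by the grip plate and carried it over the blue caddy. Then I passed the loop over the post, lowered it onto the arm and released it.
- **Last checks on the caddy:** Its grip plate measures 76 mm at the hanging height of 184 mm, centred at (0.520, 0.190). That is about 4 mm along the arm from the seat and on its centreline. It looks upright.
- **Robot:** The gripper is about 130 mm clear above, with the force reading about 1.7 N at most, little more than the reading's noise.
- **Blue caddy:** Its right top corner measures within about 2 mm of the start. The left top corner was hidden behind the gripper in the last side view, so that corner's reading is not valid.
- **Disagreement:** My first wrist-camera estimate of the orange caddy was about 3 mm off across the plate, because the arm was still settling. I corrected it before closing the gripper.

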